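Level the wax scale and hold the spirit level down

TASK

The small bench scale is out of level. Lay the aluminium spirit level on the middle of the scale's pan, lengthwise in line with the levelling foot, let go of it, and turn the black knob of the levelling foot until the bubble rests midway between its two lines. Then press gently straight down on the bare middle of the level so that the sprung pan gives a few millimetres, and finish while still pressing, with the bubble centred, so that I can tighten the lock nut; leave everything else on the bench where it is.

Things in the scene. Friction and masses are not known exactly. Their poses are not given: they have to be found in the camera images.
- level: Loose aluminium spirit level with black ends, 150 long (its x), 28 wide (y), 36 high (z), about 220 g, standing vial up. Origin: centre of the underside. Grip it across its 28 mm at the middle; its top is bare from x = -70 to +15 mm: press there at the middle (x = 0). It may lie either way round on the pan. The green disc in its side is a second vial for uprights, not used here.
- vial (a point): Middle of the lime-green vial in the level's top face, midway between its two black lines (16 mm apart): 45 mm from the level's middle towards its +x end, 36 mm above its underside. The vial is 44 mm long, along the level's x.
- bubble (a joint): The pale bubble, 11 mm long, in the vial: offset of its middle from midway between the lines; the value counts 0.01 for each mm, positive towards the level's +x end, up to 0.14 (14 mm) either way. It runs to the higher end, 1.5 mm per 0.001 rad of slope along the level, and takes about 1 s to come to rest. At 2 mm off (0.02), its end touches a line.
- pan: Sprung stainless pan of the bench scale, 170 x 170 x 5 mm. Origin: centre of its top, 66 mm above the bench (up to 1 mm less when out of level). z up; -y points to the levelling foot, -x to the black indicator pod. It hardly sinks under the level alone, then gives 1 mm per 1.5 N more, without changing its slope, and stops after 8 mm (about 12 N).
- scale: The bench scale, which cannot be shifted; origin on the bench below the pan's centre, axes as the pan's. Grey housing 190 (x) x 200 (y) mm, 50 mm high; pod at x = -91 to -135 mm, 40 high. Two fixed rubber feet 85 mm out at the +y side; at the -y side one levelling foot 155 mm out, on a grey arm 42 mm wide. At the start the scale is too low at this foot.
- foot_knob (a point): On the axis of the levelling foot's knob, at gripping height 60 mm above the bench. Black ribbed upright cylinder, 34 across, 46 to 70 mm above the bench; arm and brass lock nut below it end at 43 mm. It turns in place (0.05 N m, stays where left). Clockwise from above raises the scale there 4 mm a turn: the bubble goes 4.0 mm per rad of turn towards the foot. 1.5 to 3.2 rad are needed.
- brush: Red nylon brush, 125 x 58 x 46 mm, on the bench; leave alone. Origin: centre of its underside.
- wax: Purple wax block, 90 x 46 x 24 mm, on the bench; leave alone. Origin: centre of its underside.
- cork: Cork block, 85 x 60 x 30 mm, on the bench; leave alone. Origin: centre of its underside.
- tin: Round steel tin with a clip-on lid, 94 across, 50 high; leave alone. Origin: centre of its underside.
- weight: Brass 500 g check weight with a knob, 42 across, 64 high; leave alone. Origin: centre of its underside.
- cleaner: Yellow bottle with a black cap, 52 across, 130 high; leave alone. Origin: centre of its underside.
- lamp: Cordless lamp: black battery foot 85 x 105 mm with a toggle switch, grey head, 182 high; leave alone. Origin: centre of its underside.
Not all that is in view belongs to the job. Of the things like the level, leave any that is turquoise; of the rest the larger one is meant.

How it is judged:
By the outcome, as a careful person would: the job done as asked, in the order asked, and still so for the second after the job is handed in, while the arm keeps its last pose, push and grip.
It also fails if it takes over 72 s, if anything falls off the work surface, if the arm or the gripper's body presses on something with over 40 N, if the wrist force passes 120 N, or if a joint passes its speed limit or range.

ROBOT

A 6-joint arm with a two-finger parallel gripper is mounted at the origin on the work surface. World frame = base frame: x ahead of the robot, y to its left, z up, the work surface at z = 0. Lengths are in m, angles in rad, forces in N, time in s.
With the tool pointing down it reaches from about 0.3 to 0.875 m from the base axis. Payload 6.4 kg.
Tool frame: the origin (TCP) lies at the very end of the fingers, on their centre line; the grasp point (between the pads) lies 19 mm behind it (ctrl.grip_point_offset is the z of the grasp point in the tool frame, in m); z points along the fingers, y is the direction in which the jaws open and shut (so a half turn about z gives the same grasp; the last joint's range is limited). The gripper opens to 85 mm and grips with 20 to 120 N. Pads are 22 mm wide; open, the fingers measure 114 mm over their backs; the gripper's body (76 mm by 85 mm) begins 54 mm behind the grasp point. The pads swing forward as they close: fully open they stand 13 mm farther back than shut.
Start: joints at [1.002, 0.181, 1.607, -0, 1.354, -0.206], TCP at [0.204, 0.538, 0.231] pointing down, gripper open.
Joint ranges: [-2.99, 2.99], [-0.89, 2.07], [0.3, 2.58], [-1.14, 4.28], [0, 2.63], [-3.12, 3.12]. Speed limits (rad/s): [2.57, 2.57, 3.01, 3.14, 3.14, 3.14].

INTERFACE

Orientations are given as a unit quaternion [w, x, y, z].
In Python, from bench import status, cams, ctrl gives the robot as it stands.
- The arm moves only by the shell command python3 -m handwheel 'ROWS'. ROWS is JSON, a list of rows, each an object with "grip": the finger opening in cm, from 0 to 8.54; "linear": the shift along the tool's x, y, z in cm, a list of three; "rotation": the turn, a rotation vector about the tool's x, y, z in degrees, a list of three. A call has 1 to 12 rows; each row is the pose to reach, as a shift and turn from the pose commanded when the call began, along the tool's axes at that moment; what a row does not reach only later rows make up. A row lasts 1/12 s, in which the tool goes at most 41.7 mm and 7.16 degrees, less where a joint would pass 70% of its speed; a pose out of reach is approached as far as the arm can. A call with a gripper value outside its range is refused whole. The fingers move at their own pace and stop on an object; the grip force is fixed at half the most. Time passes only in rows, so rows that repeat a pose let the fingers close. It gives the time, the measured TCP pose, the force and the opening at its end, in the units of the state.
- status.get_obs(): the state, without advancing time (a new reading comes with each control period).
- cams.camera(name): name is "side" or "top" or "wrist"; returns the picture (480x640x3 uint8, red, green, blue); there is no depth.
- cams.camera_info(name): a dict with "fovy" (degrees; the focal length in pixels is half the picture's height over the tangent of half this angle, whatever the lens; pixels are square), "cx", "cy" (the principal point, pixels), "world_from_camera" (4x4, takes a point from camera to world coordinates); the wrist camera has in their place "mount" (4x4, takes a point from camera to tool coordinates, whose origin is the TCP and whose axes are the flange's). Camera axes: x right, y down, z forward; pixel columns grow to the right and rows downward; lengths in m; the calibration is good to about 2 mm. The wrist camera is an equidistant fisheye: a pixel r from the principal point sees the ray r / f radians off the axis. A picture is of the moment at which its call begins: read the wrist's pose just before it. camera_info takes no time and is no camera call.
- ctrl.hand_in(): hands the job in, once; it reports no verdict.
The state is a dict: "time_s": time; "q": joint angles; "dq": joint speeds; "joint_efforts": joint torques, N m; "eef_pos": TCP position; "eef_rot": TCP orientation; "wrist_force": force on the tool from outside, world axes, zero at the start; "torque": the same for the moment, N m; "opening": opening from 0.0 (shut) to 1.0 (fully open).
Only numpy, scipy, OpenCV 4.12 (cv2) and the standard library are available. Lean on these libraries where they do the work, as an engineer would, in place of code of your own. Each camera call takes 0.05 s, during which the arm holds its last target.

## Working session

There is one attempt and no reset: what is moved stays moved. The work goes in short steps, Python scripts to look and compute and a shell command to move; the robot and the scene stay as the last step left them, time stands still between calls to the robot, and variables do not carry over. Pictures are saved under pics/ and viewed, and the job is handed in when it is done.

```bash
ls; mkdir -p pics
python3 - <<'E'
from bench import status,cams,ctrl
import cv2
print(status.get_obs(), ctrl.grip_point_offset)
for n in ("side","top","wrist"):
    i=cams.camera_info(n); print(n,i)
    cv2.imwrite(f"pics/{n}0.png",cams.camera(n)[:,:,::-1])
E
```

```text
pics
{'time_s': 0.0, 'q': array([ 1.00172003e+00,  1.81556025e-01,  1.60798306e+00, -2.86480298e-05,
        1.35381448e+00, -2.06306088e-01]), 'dq': array([ 6.54404684e-04,  8.11080863e-04, -4.89308412e-05, -5.24238956e-04,
       -1.54282108e-04,  1.24007038e-03]), 'joint_efforts': array([ 5.10268765e-04, -4.44880700e+01, -3.51330793e+01, -3.57475319e-04,
        9.25602304e-03, -2.16441572e-05]), 'eef_pos': array([0.20374162, 0.53710792, 0.23038779]), 'eef_rot': array([-3.19909735e-04,  1.80389011e-01,  9.83594952e-01, -8.20397412e-04]), 'wrist_force': array([-0.5154663 , -0.30522891,  0.41199356]), 'torque': array([ 0.03127227, -0.00702384, -0.02055031]), 'opening': 1.0017783896997035} -0.0187
side {'fovy': 50.03742980416428, 'cx': 316.8510109392894, 'cy': 236.76208937148874, 'world_from_camera': array([[-0.99857193, -0.03555726,  0.03987218,  0.51082864],
       [-0.05259831,  0.78504708, -0.61719891,  0.66212384],
       [-0.00935564, -0.61841472, -0.78579623,  0.88861168],
       [ 0.        ,  0.        ,  0.        ,  1.        ]])}
top {'fovy': 54.46540302025597, 'cx': 317.51497420212513, 'cy': 243.57534017286957, 'world_from_camera': array([[-0.01548689, -0.9915215 ,  0.12901659,  0.38121158],
       [-0.99984742,  0.01431424, -0.01001146,  0.01894076],
       [ 0.0080798 , -0.12915195, -0.9915919 ,  1.28956496],
       [ 0.        ,  0.        ,  0.        ,  1.        ]])}
wrist {'fovy': 65.70646984690485, 'cx': 323.52251995117393, 'cy': 232.61832878337964, 'mount': array([[ 3.31990513e-04, -9.64467890e-01, -2.64199884e-01,
         6.75678513e-02],
       [ 9.99999934e-01,  2.80775460e-04,  2.31610913e-04,
         6.27309876e-06],
       [-1.49200444e-04, -2.64199943e-01,  9.64467919e-01,
        -1.42689075e-01],
       [ 0.00000000e+00,  0.00000000e+00,  0.00000000e+00,
         1.00000000e+00]])}
```

View pics/side0.png

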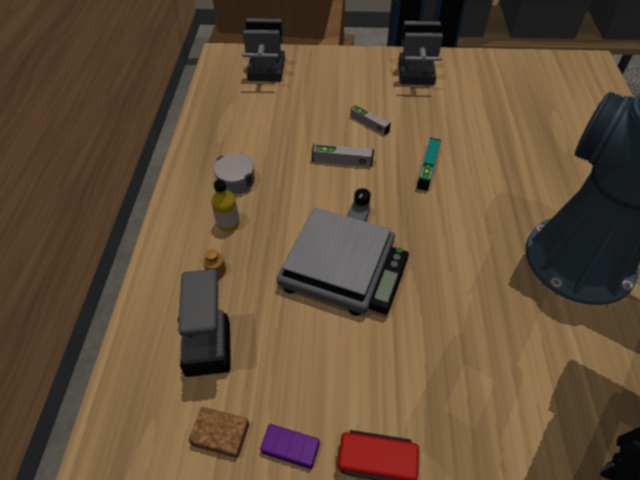

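View pics/top0.png

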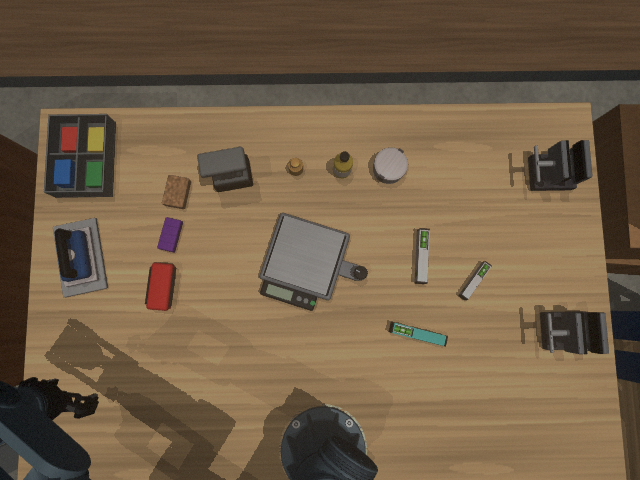

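View pics/wrist0.png

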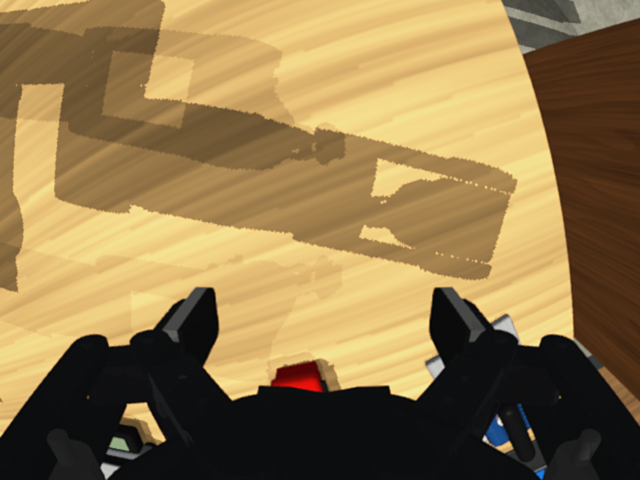

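The top view shows three level-like things: a large grey one at (422,256), a small grey one at (475,281) and a turquoise one at (417,334). The large grey one fits: it isn't turquoise, and it's the larger of the other two. I'll confirm that in an enlarged crop.

```bash
cat > h.py <<'E'
import numpy as np, cv2
from bench import status,cams,ctrl
from scipy.spatial.transform import Rotation as R
def Rt(o): 
    w,x,y,z=o['eef_rot']; return R.from_quat([x,y,z,w])
def cam(n,o=None):
    i=cams.camera_info(n); f=240/np.tan(np.radians(i['fovy']/2))
    if n=='wrist':
        T=np.eye(4);T[:3,:3]=Rt(o).as_matrix();T[:3,3]=o['eef_pos'];T=T@i['mount']
    else: T=i['world_from_camera']
    return f,i['cx'],i['cy'],T
def ray(n,uv,o=None):
    f,cx,cy,T=cam(n,o); a=(uv[0]-cx)/f;b=(uv[1]-cy)/f
    if n=='wrist':
        r=np.hypot(a,b); d=np.array([a/r*np.sin(r),b/r*np.sin(r),np.cos(r)]) if r>1e-9 else np.array([0,0,1.])
    else: d=np.array([a,b,1.])
    d=T[:3,:3]@d; return T[:3,3],d/np.linalg.norm(d)
def plane(n,uv,z,o=None):
    c,d=ray(n,uv,o); return c+d*(z-c[2])/d[2]
def proj(n,p,o=None):
    f,cx,cy,T=cam(n,o); q=T[:3,:3].T@(np.asarray(p)-T[:3,3])
    if n=='wrist':
        th=np.arctan2(np.hypot(q[0],q[1]),q[2]); k=f*th/np.hypot(q[0],q[1])
        return np.array([cx+k*q[0],cy+k*q[1]])
    return np.array([cx+f*q[0]/q[2],cy+f*q[1]/q[2]])
def tri(a,b):
    # rays list (c,d)
    A=[];B=[]
    S=np.zeros((3,3));s=np.zeros(3)
    for c,d in (a,b):
        P=np.eye(3)-np.outer(d,d);S+=P;s+=P@c
    x=np.linalg.solve(S,s)
    return x,[np.linalg.norm((np.eye(3)-np.outer(d,d))@(x-c)) for c,d in (a,b)]
def shot(n,name=None):
    o=status.get_obs(); im=cams.camera(n)[:,:,::-1].copy()
    if name: cv2.imwrite(f'pics/{name}.png',im)
    return o,im
E
python3 - <<'E'
import cv2
a=cv2.imread('pics/top0.png')[200:360,370:510]
b=cv2.imread('pics/side0.png')[90:290,260:460]
c=cv2.imread('pics/top0.png')[200:320,250:380]
import numpy as np
A=cv2.resize(a,(420,480),interpolation=2)[:, :]
B=cv2.resize(b,(380,380),interpolation=2)
o=np.zeros((480,800,3),np.uint8);o[:,:420]=A;o[:380,420:]=B
cv2.imwrite('pics/crop0.png',o)
cv2.imwrite('pics/crop1.png',cv2.resize(c,None,fx=5,fy=5,interpolation=2))
E
```

```text
(no output)
```

View pics/crop0.png

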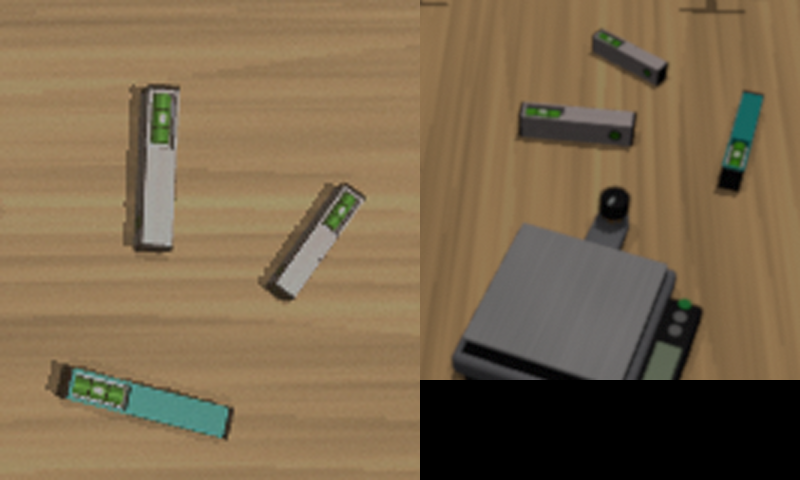

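View pics/crop1.png

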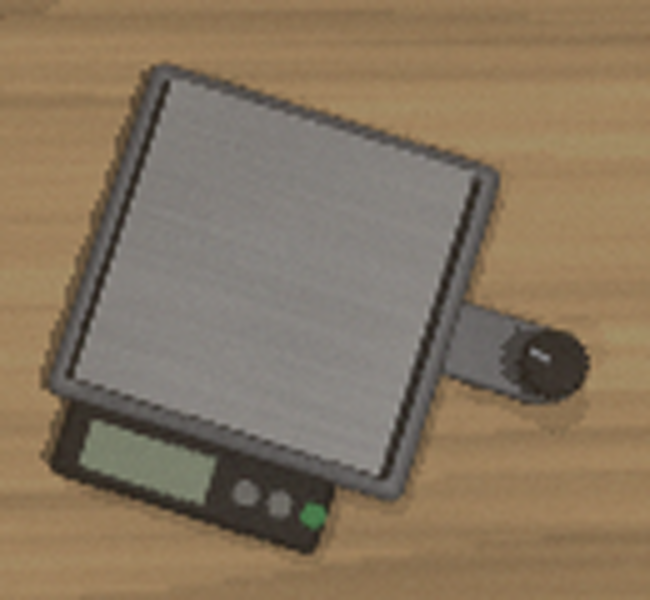

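The crop confirms the large grey level, with its vial at the upper end in the top picture. Next I'll measure the positions from the two views.

```bash
python3 - <<'E'
from h import *
T=cv2.imread('pics/top0.png');S=cv2.imread('pics/side0.png')
def green(im,box):
    x0,y0,x1,y1=box;c=cv2.cvtColor(im[y0:y1,x0:x1],cv2.COLOR_BGR2HSV)
    m=cv2.inRange(c,(30,90,60),(70,255,255));n,l,s,ce=cv2.connectedComponentsWithStats(m,connectivity=8)
    ys,xs=np.nonzero(cv2.morphologyEx(m,cv2.MORPH_CLOSE,np.ones((5,5))))
    r=cv2.minAreaRect(np.c_[xs,ys].astype(np.float32)); return np.array(r[0])+[x0,y0],r,m.sum()/255
gt=green(T,(405,220,440,262));gs=green(S,(308,140,345,162));print(gt,gs)
v,e=tri(ray('top',gt[0]),ray('side',gs[0]));print('vial',v,e)
# bare metal on top, in top view (bright grey)
hsv=cv2.cvtColor(T[222:292,405:440],cv2.COLOR_BGR2HSV)
m=cv2.inRange(hsv,(0,0,135),(180,45,255));n,l,s,c=cv2.connectedComponentsWithStats(m)
k=1+np.argmax(s[1:,4]);ys,xs=np.nonzero(l==k);r=cv2.minAreaRect(np.c_[xs,ys].astype(np.float32));b=cv2.boxPoints(r)+[405,222]
print(r,s[k]);
for p in b: print(p,plane('top',p,0.036)[:2])
print('vial on plane',plane('top',gt[0],.036),plane('side',gs[0],.036))
# pan corners
pc=np.array([(165,80),(480,178),(382,478),(70,378)])/5+[250,200]
P=np.array([plane('top',p,.0655) for p in pc]);print(P,P.mean(0),[np.linalg.norm(P[i]-P[i-1]) for i in range(4)])
kn=np.array([547,362])/5+[250,200]; print('knob top',plane('top',kn,.07))
ks=np.array([614,203])/1.9-[420/1.9,0]+[260,90]; print(ks,'knob side top',plane('side',ks,.07), tri(ray('top',kn),ray('side',ks)))
d=P.mean(0)-plane('top',kn,.07);print('dist',np.hypot(*d[:2]))
sc=np.array([(535,228),(672,270),(625,392),(463,345)])
for p in P: print('pan in side',proj('side',p))
E
python3 - <<'E'
import cv2
c=cv2.imread('pics/side0.png')[180:320,270:420]
cv2.imwrite('pics/crop2.png',cv2.resize(c,None,fx=4,fy=4,interpolation=2))
E
```

```text
(array([423.31979752, 239.02284241]), ((18.31979751586914, 19.022842407226562), (5.628516674041748, 16.244327545166016), 4.085616588592529), np.float64(88.0)) (array([324.45491791, 148.99590111]), ((16.454917907714844, 8.995901107788086), (17.20178985595703, 3.530893564224243), 5.19442892074585), np.float64(61.0))
vial [ 0.55134753 -0.28164611  0.03502915] [np.float64(0.0014233686219654435), np.float64(0.0014233686219655645)]
((17.93301773071289, 37.040565490722656), (9.773375511169434, 43.697845458984375), 2.4895529747009277) [ 13  15  11  45 338]
[417.1018858  280.65660095] [ 0.43995451 -0.25980552]
[418.99999905 237.00000095] [ 0.55836647 -0.27008964]
[428.76414871 237.42453003] [ 0.55681898 -0.29665123]
[426.86603546 281.08113098] [ 0.43841967 -0.28604459]
vial on plane [ 0.55264327 -0.28161446  0.036     ] [ 0.54989511 -0.28017614  0.036     ]
[[ 0.61593293  0.09744597  0.0655    ]
 [ 0.56072953 -0.06935245  0.0655    ]
 [ 0.4032464  -0.01448222  0.0655    ]
 [ 0.45785761  0.14815805  0.0655    ]] [0.50944162 0.04044234 0.0655    ] [np.float64(0.16601059975537305), np.float64(0.17569612901887025), np.float64(0.16676833606451277), np.float64(0.1715640971656511)]
knob top [ 0.46220896 -0.10185042  0.07      ]
[362.10526316 196.84210526] knob side top [ 0.46068477 -0.09459644  0.07      ] (array([ 0.46146127, -0.10245138,  0.06182237]), [np.float64(0.0013033437535247415), np.float64(0.001303343753524687)])
dist 0.14992716011973628
pan in side [282.09555823 268.6549296 ]
pan in side [315.14295895 205.45038261]
pan in side [389.96189937 227.87634877]
pan in side [363.69870732 294.19006675]
```

View pics/crop2.png

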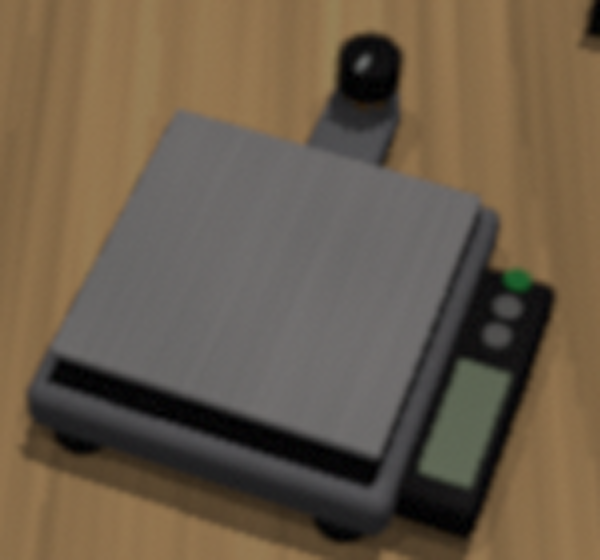

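```bash
cat >> h.py <<'E'
def go(pos,yang,note=''):
    """print shift (cm) in tool axes and rotvec(deg) to reach pos with tool pointing down and tool y at yang deg"""
    o=status.get_obs();r=Rt(o);a=np.radians(yang)
    y=np.array([np.cos(a),np.sin(a),0]);z=np.array([0,0,-1.]);x=np.cross(y,z)
    t=R.from_matrix(np.c_[x,y,z]); d=r.inv().apply(np.array(pos)-o['eef_pos'])*100
    yy=r.apply([0,1,0]);print(note,'t',round(o['time_s'],2),'tcp',o['eef_pos'].round(4),'yang',round(np.degrees(np.arctan2(yy[1],yy[0])),2),'q6',round(o['q'][5],2),'F',o['wrist_force'].round(1),'op',round(o['opening'],3))
    print('  linear',d.round(2),'rot',np.degrees((r.inv()*t).as_rotvec()).round(2))
E
python3 -c "
from h import *
go((.50,-.2775,.17),85)"
```

```text
t 0.15 tcp [0.2038 0.5372 0.2306] yang 69.21 q6 -0.21 F [-0.3 -0.1 -1. ] op 1.004
  linear [-56.61 -65.65   6.13] rot [ -0.07  -0.03 -15.79]
```

```bash
python3 -m handwheel '[{"grip":8.5,"linear":[-2,-2.5,0],"rotation":[0,0,0]},{"grip":8.5,"linear":[-28,-33,2],"rotation":[0,0,-8]},{"grip":8.5,"linear":[-28,-33,2],"rotation":[0,0,-8]},{"grip":8.5,"linear":[-28,-33,2],"rotation":[0,0,-8]},{"grip":8.5,"linear":[-28,-33,2],"rotation":[0,0,-8]},{"grip":8.5,"linear":[-28,-33,2],"rotation":[0,0,-8]},{"grip":8.5,"linear":[-28,-33,2],"rotation":[0,0,-8]},{"grip":8.5,"linear":[-56,-65,6],"rotation":[0,0,-15.8]},{"grip":8.5,"linear":[-56,-65,6],"rotation":[0,0,-15.8]},{"grip":8.5,"linear":[-56,-65,6],"rotation":[0,0,-15.8]},{"grip":8.5,"linear":[-56,-65,6],"rotation":[0,0,-15.8]},{"grip":8.5,"linear":[-56,-65,6],"rotation":[0,0,-15.8]}]'; python3 -c "
from h import *
go((.50,-.2775,.17),85)"
```

```text
time_s: 1.15
eef_pos: [0.3663, 0.0854, 0.2026]
eef_rot: [0.001, 0.043, 0.999, 0.0]
wrist_force: [1.0, -0.2, 0.1]
opening: 0.996
 t 1.15 tcp [0.3663 0.0854 0.2026] yang 85.03 q6 -1.57 F [ 1.  -0.2  0.1] op 0.996
  linear [-16.46 -35.     3.28] rot [0.   0.06 0.03]
```

```bash
python3 -m handwheel '[{"grip":8.5,"linear":[-16.5,-35,3.3],"rotation":[0,0,0]},{"grip":8.5,"linear":[-16.5,-35,3.3],"rotation":[0,0,0]},{"grip":8.5,"linear":[-16.5,-35,3.3],"rotation":[0,0,0]},{"grip":8.5,"linear":[-16.5,-35,3.3],"rotation":[0,0,0]},{"grip":8.5,"linear":[-16.5,-35,3.3],"rotation":[0,0,0]},{"grip":8.5,"linear":[-16.5,-35,3.3],"rotation":[0,0,0]},{"grip":8.5,"linear":[-16.5,-35,3.3],"rotation":[0,0,0]},{"grip":8.5,"linear":[-16.5,-35,3.3],"rotation":[0,0,0]},{"grip":8.5,"linear":[-16.5,-35,3.3],"rotation":[0,0,0]},{"grip":8.5,"linear":[-16.5,-35,3.3],"rotation":[0,0,0]},{"grip":8.5,"linear":[-16.5,-35,3.3],"rotation":[0,0,0]},{"grip":8.5,"linear":[-16.5,-35,3.3],"rotation":[0,0,0]}]'; python3 -c "
from h import *
go((.5065,-.2775,.17),85)
o,im=shot('wrist','w1');print(repr(o))
import pickle;pickle.dump(o,open('w1.pkl','wb'))"
```

```text
time_s: 2.15
eef_pos: [0.4995, -0.2755, 0.1687]
eef_rot: [-0.001, 0.044, 0.999, 0.001]
wrist_force: [-1.0, -0.2, -0.4]
opening: 0.993
 t 2.15 tcp [ 0.4995 -0.2755  0.1687] yang 84.94 q6 -2.19 F [-1.  -0.2 -0.4] op 0.993
  linear [-0.71 -0.14 -0.13] rot [ 0.09 -0.09 -0.06]
{'time_s': 2.15, 'q': array([-7.12161068e-01,  2.35284789e-01,  1.67489259e+00,  3.38403764e-04,
        1.23368854e+00, -2.19481455e+00]), 'dq': array([ 0.02904419, -0.03344264,  0.0351222 , -0.00039285,  0.00494607,
        0.0005533 ]), 'joint_efforts': array([ -1.38454422, -44.50206757, -34.43379521,  -0.1131963 ,
        -0.17832421,  -0.04744347]), 'eef_pos': array([ 0.49951394, -0.27546825,  0.16872554]), 'eef_rot': array([-7.93382241e-04,  4.41132211e-02,  9.99025879e-01,  8.29426265e-04]), 'wrist_force': array([-1.00580678, -0.228068  , -0.40621793]), 'torque': array([ 0.04886464, -0.00343198,  0.04414609]), 'opening': 0.9931572097633309}
```

View pics/w1.png

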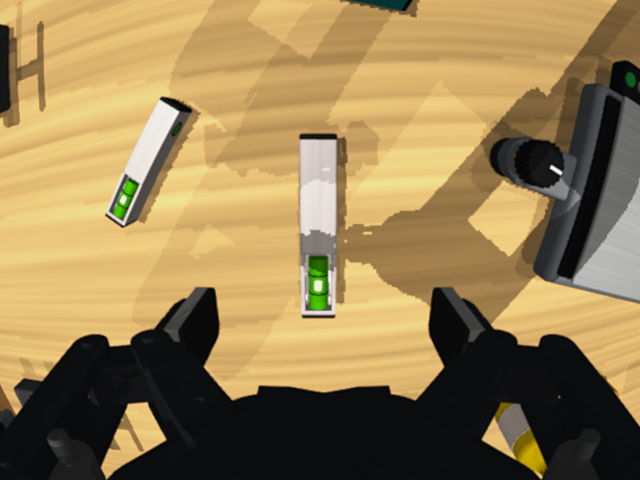

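The wrist view shows the whole large level. Its bare end is at (318,137), its vial at (318,283), and its centre column is about 318. The knob is at (540,160).

Run:
```python
from h import *
import pickle;o=pickle.load(open('w1.pkl','rb'))
im=cv2.imread('pics/w1.png')
h=cv2.cvtColor(im,cv2.COLOR_BGR2HSV)[240:325,295:345]
m=cv2.inRange(h,(45,150,50),(75,255,255));m=cv2.morphologyEx(m,cv2.MORPH_CLOSE,np.ones((21,21)))
ys,xs=np.nonzero(m);v=np.array([(xs.min()+xs.max())/2+295,(ys.min()+ys.max())/2+240]);print(v,xs.min()+295,xs.max()+295,ys.min()+240,ys.max()+240)
print(plane('wrist',v,.036,o)); print('tri side',tri(ray('wrist',v,o),ray('side',(324.45,149))),'tri top',tri(ray('wrist',v,o),ray('top',(423.3,239))))
for n,p in dict(a=(300,135),b=(337,135),c=(302,317),d=(335.5,317)).items(): print(n,plane('wrist',p,.036,o))
c=[plane('wrist',p,.036,o) for p in [(300,135),(337,135),(302,317),(335.5,317)]]
f=(c[0]+c[1])/2;n=(c[2]+c[3])/2;print('len',np.linalg.norm(n-f),'yaw',np.degrees(np.arctan2(*(n-f)[1::-1])),'centre',(f+n)/2, 'w',np.linalg.norm(c[0]-c[1]),np.linalg.norm(c[2]-c[3]))
cv2.imwrite('pics/w1c.png',cv2.resize(im[100:330,280:620],None,fx=2.3,fy=2.3,interpolation=2))
```

```text
[318.  282.5] 309 327 256 309
[ 0.548157   -0.28372056  0.036     ]
tri side (array([ 0.54988301, -0.28397535,  0.03240864]), [np.float64(0.0002116209534750975), np.float64(0.00021162095347495842)]) tri top (array([ 0.55450288, -0.28475674,  0.02141987]), [np.float64(0.00034820857169660555), np.float64(0.00034820857169675143)])
a [ 0.43175328 -0.28633686  0.036     ]
b [ 0.43420058 -0.25930592  0.036     ]
c [ 0.57839294 -0.29998223  0.036     ]
d [ 0.58081147 -0.27211441  0.036     ]
len 0.14722066155683164 yaw -5.154646534307541 centre [ 0.50628957 -0.27943485  0.036     ] w 0.027141492362864537 0.027972571353042767
```

View pics/w1c.png

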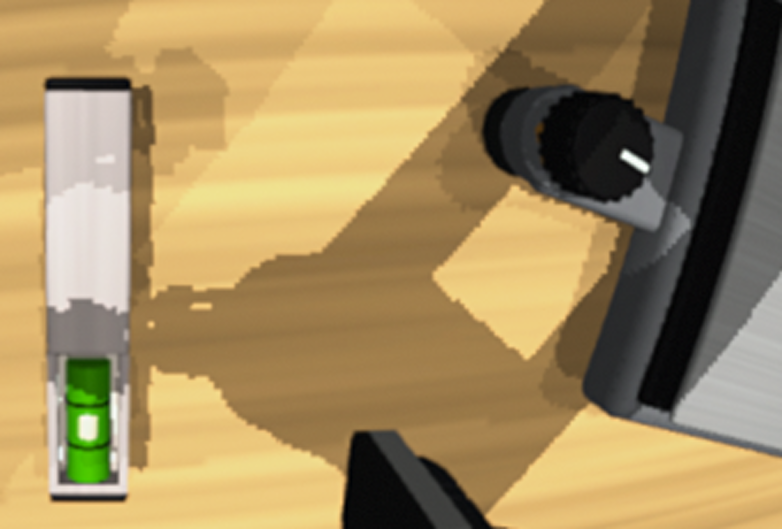

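```bash
python3 -c "
from h import *
go((.5063,-.2792,.008),84.9)"
```

```text
t 2.2 tcp [ 0.4995 -0.2745  0.169 ] yang 85.01 q6 -2.19 F [ 0.2 -0.  -0.5] op 0.992
  linear [-0.74 -0.43 16.1 ] rot [ 0.08 -0.08  0.11]
```

```bash
python3 -m handwheel '[{"grip":8.5,"linear":[-0.7,-0.4,4],"rotation":[0,0,0.1]},{"grip":8.5,"linear":[-0.7,-0.4,8],"rotation":[0,0,0.1]},{"grip":8.5,"linear":[-0.7,-0.4,12],"rotation":[0,0,0.1]},{"grip":8.5,"linear":[-0.7,-0.4,14.5],"rotation":[0,0,0.1]},{"grip":8.5,"linear":[-0.7,-0.4,16],"rotation":[0,0,0.1]},{"grip":8.5,"linear":[-0.7,-0.4,16],"rotation":[0,0,0.1]},{"grip":2,"linear":[-0.7,-0.4,16],"rotation":[0,0,0.1]},{"grip":2,"linear":[-0.7,-0.4,16],"rotation":[0,0,0.1]},{"grip":2,"linear":[-0.7,-0.4,16],"rotation":[0,0,0.1]},{"grip":2,"linear":[-0.7,-0.4,16],"rotation":[0,0,0.1]},{"grip":2,"linear":[-0.7,-0.4,16],"rotation":[0,0,0.1]},{"grip":2,"linear":[-0.7,-0.4,16],"rotation":[0,0,0.1]}]'; python3 -c "
from h import *
go((.5063,-.2792,.15),84.9)"
```

```text
time_s: 3.2
eef_pos: [0.5078, -0.2811, 0.0113]
eef_rot: [0.001, 0.044, 0.999, -0.001]
wrist_force: [-1.4, 1.4, 7.0]
opening: 0.314
 t 3.2 tcp [ 0.5078 -0.2811  0.0113] yang 84.91 q6 -2.19 F [-1.4  1.4  7. ] op 0.314
  linear [  0.13   0.15 -13.87] rot [-0.09  0.14  0.01]
```

```bash
python3 -m handwheel '[{"grip":2,"linear":[0,0,-2],"rotation":[0,0,0]},{"grip":2,"linear":[0,0,-5],"rotation":[0,0,0]},{"grip":2,"linear":[0,0,-9],"rotation":[0,0,0]},{"grip":2,"linear":[0,0,-13],"rotation":[0,0,0]},{"grip":2,"linear":[0,0,-15],"rotation":[0,0,0]},{"grip":2,"linear":[0,0,-15],"rotation":[0,0,0]}]'
python3 - <<'E'
from h import *
import pickle;o=pickle.load(open('w1.pkl','rb'))
kw=np.array([598,145])/2.3+[280,100]; K=plane('wrist',kw,.07,o); print('knob wrist',kw,K, 'top',plane('top',(359.4,272.4),.07),'side',plane('side',(362.5,194.7),.07))
print(tri(ray('wrist',kw,o),ray('top',(359.4,272.4))),tri(ray('side',(362.5,194.7)),ray('top',(359.4,272.4))))
tc=np.array([(165,80),(480,178),(382,478),(70,378)])/5+[250,200]
sc=np.array([(55,352),(183,112),(480,200),(380,460)])/4+[270,180]
for a,b in zip(tc,sc): print(tri(ray('top',a),ray('side',b)),plane('side',b,.0655))
P=np.array([plane('side',b,.0655) for b in sc]);print('side mean',P.mean(0), P[1]-P[0],P[2]-P[3])
go((.509,.0404,.15),-18.4)
shot('wrist','w2')
E
```

```text
time_s: 3.7
eef_pos: [0.5096, -0.2827, 0.1661]
eef_rot: [0.004, 0.044, 0.999, -0.003]
wrist_force: [0.9, -0.6, -1.5]
opening: 0.316
knob wrist [540.         163.04347826] [ 0.4594856  -0.11275186  0.07      ] top [ 0.46220896 -0.10185042  0.07      ] side [ 0.459822   -0.10091935  0.07      ]
(array([ 0.46215739, -0.10323547,  0.05531592]), [np.float64(0.0010264475594240618), np.float64(0.00102644755942429)]) (array([ 0.46101013, -0.10170403,  0.06946206]), [np.float64(0.0012465164644911114), np.float64(0.0012465164644912103)])
(array([0.61394654, 0.09737605, 0.06829741]), [np.float64(0.0014296282936464733), np.float64(0.0014296282936461654)]) [0.61286098 0.09575654 0.0655    ]
(array([ 0.56073516, -0.06981231,  0.05713505]), [np.float64(0.001215254818406939), np.float64(0.0012152548184071238)]) [ 0.55904031 -0.06215915  0.0655    ]
(array([ 0.40291537, -0.01458523,  0.05857035]), [np.float64(0.0004637391388595408), np.float64(0.00046373913885944815)]) [ 0.40336587 -0.00884197  0.0655    ]
(array([0.45664019, 0.14855462, 0.06390644]), [np.float64(0.001335593390179067), np.float64(0.0013355933901790637)]) [0.4554377  0.14981667 0.0655    ]
side mean [0.50767622 0.04364302 0.0655    ] [-5.38206716e-02 -1.57915694e-01  1.11022302e-16] [-5.20718340e-02 -1.58658642e-01  1.11022302e-16]
 t 3.7 tcp [ 0.5096 -0.2827  0.1661] yang 84.91 q6 -2.19 F [ 0.9 -0.6 -1.5] op 0.316
  linear [ 2.93 32.18  1.38] rot [  0.2    0.68 103.31]
```

View pics/w2.png

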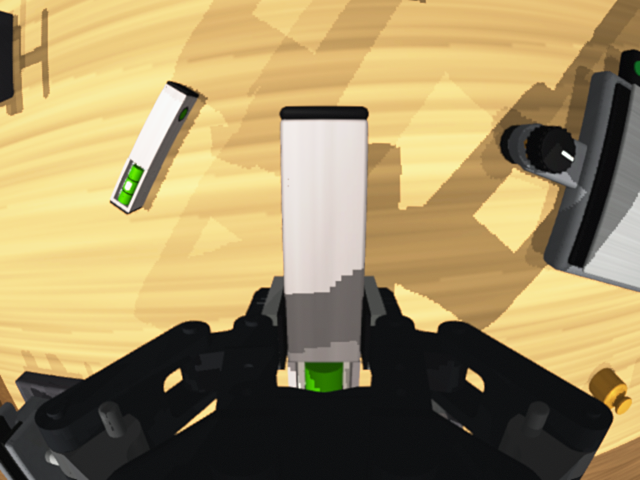

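Level held, across the middle. The pan-centre estimates from the two views agree to about 3 mm, so I'll use (0.5088, 0.0425) with the foot direction at -108.4°.

```bash
python3 -m handwheel '[{"grip":2,"linear":[0.3,3.2,0],"rotation":[0.2,0.7,7]},{"grip":2,"linear":[0.6,6,0],"rotation":[0.2,0.7,14]},{"grip":2,"linear":[0.9,9,0],"rotation":[0.2,0.7,21]},{"grip":2,"linear":[1.2,12,0],"rotation":[0.2,0.7,28]},{"grip":2,"linear":[1.5,15,0],"rotation":[0.2,0.7,35]},{"grip":2,"linear":[1.8,18,0],"rotation":[0.2,0.7,42]},{"grip":2,"linear":[2,21,0],"rotation":[0.2,0.7,49]},{"grip":2,"linear":[2.3,24,0],"rotation":[0.2,0.7,56]},{"grip":2,"linear":[2.6,27,1],"rotation":[0.2,0.7,63]},{"grip":2,"linear":[2.8,29.5,2],"rotation":[0.2,0.7,70]},{"grip":2,"linear":[2.9,31.5,3],"rotation":[0.2,0.7,77]},{"grip":2,"linear":[2.9,32.4,3.5],"rotation":[0.2,0.7,84]}]'; python3 -c "
from h import *
go((.5088,.0425,.09),-18.4)"
```

```text
time_s: 4.75
eef_pos: [0.5035, 0.0478, 0.1209]
eef_rot: [-0.008, 0.703, 0.711, -0.003]
wrist_force: [-0.2, -0.1, -2.4]
opening: 0.318
 t 4.75 tcp [0.5035 0.0478 0.1209] yang 0.68 q6 -0.16 F [-0.2 -0.1 -2.4] op 0.318
  linear [-0.56  0.57  3.08] rot [-0.98 -0.29 19.07]
```

```bash
python3 -m handwheel '[{"grip":2,"linear":[-0.5,0.5,0.5],"rotation":[-1,-0.3,7]},{"grip":2,"linear":[-0.5,0.5,1],"rotation":[-1,-0.3,14]},{"grip":2,"linear":[-0.5,0.5,1.5],"rotation":[-1,-0.3,19]},{"grip":2,"linear":[-0.5,0.5,2],"rotation":[-1,-0.3,19]},{"grip":2,"linear":[-0.5,0.5,2.5],"rotation":[-1,-0.3,19]},{"grip":2,"linear":[-0.5,0.5,2.5],"rotation":[-1,-0.3,19]},{"grip":2,"linear":[-0.5,0.5,2.5],"rotation":[-1,-0.3,19]}]'
python3 - <<'E'
from h import *
go((.5088,.0425,.0768),-18.4)
_,a=shot('top','t3');_,b=shot('side','s3')
A=cv2.resize(a[190:330,240:390],None,fx=2.6,fy=2.6,interpolation=2)
B=cv2.resize(b[170:320,260:420],None,fx=2.5,fy=2.5,interpolation=2)
o=np.zeros((380,800,3),np.uint8);o[:A.shape[0],:A.shape[1]]=A;o[:B.shape[0],400:400+B.shape[1]]=B
cv2.imwrite('pics/c3.png',o)
E
```

```text
time_s: 5.33
eef_pos: [0.5106, 0.0402, 0.0985]
eef_rot: [0.002, 0.809, 0.588, 0.001]
wrist_force: [0.4, -0.4, -2.3]
opening: 0.317
 t 5.33 tcp [0.5106 0.0402 0.0985] yang -18.0 q6 0.16 F [ 0.4 -0.4 -2.3] op 0.317
  linear [ 0.16 -0.25  2.17] rot [ 0.27 -0.    0.4 ]
```

View pics/c3.png

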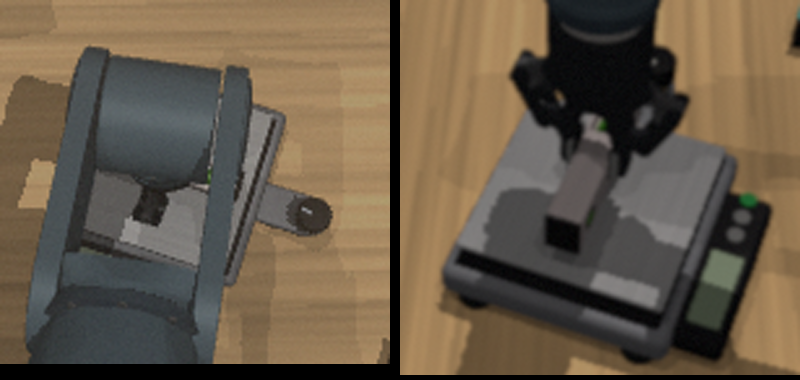

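```bash
python3 -m handwheel '[{"grip":2,"linear":[0.15,-0.2,1],"rotation":[0.2,0,0.4]},{"grip":2,"linear":[0.15,-0.2,1.5],"rotation":[0.2,0,0.4]},{"grip":2,"linear":[0.15,-0.2,1.8],"rotation":[0.2,0,0.4]},{"grip":2,"linear":[0.15,-0.2,2],"rotation":[0.2,0,0.4]},{"grip":2,"linear":[0.15,-0.2,2],"rotation":[0.2,0,0.4]},{"grip":2,"linear":[0.15,-0.2,2],"rotation":[0.2,0,0.4]}]'
python3 - <<'E'
from h import *
go((.5088,.0425,.0768),-18.4)
E
```

```text
time_s: 5.93
eef_pos: [0.5101, 0.0422, 0.0794]
eef_rot: [0.001, 0.812, 0.584, 0.001]
wrist_force: [-0.1, -0.1, -1.8]
opening: 0.314
 t 5.93 tcp [0.5101 0.0422 0.0794] yang -18.49 q6 0.17 F [-0.1 -0.1 -1.8] op 0.314
  linear [-0.01 -0.13  0.26] rot [ 0.17 -0.02 -0.09]
```

```bash
python3 -m handwheel '[{"grip":2,"linear":[0,0,0.1],"rotation":[0,0,0]},{"grip":2,"linear":[0,0,0.2],"rotation":[0,0,0]},{"grip":2,"linear":[0,0,0.3],"rotation":[0,0,0]},{"grip":2,"linear":[0,0,0.3],"rotation":[0,0,0]}]'
python3 - <<'E'
from h import *
go((.5088,.0425,.0768),-18.4)
E
```

```text
time_s: 6.27
eef_pos: [0.5104, 0.0422, 0.0768]
eef_rot: [0.001, 0.812, 0.584, 0.001]
wrist_force: [-1.1, 1.0, 2.6]
opening: 0.313
 t 6.27 tcp [0.5104 0.0422 0.0768] yang -18.49 q6 0.17 F [-1.1  1.   2.6] op 0.313
  linear [-0.02 -0.16 -0.  ] rot [ 0.21 -0.03 -0.09]
```

```bash
python3 -m handwheel '[{"grip":5,"linear":[0,0,0],"rotation":[0,0,0]},{"grip":5,"linear":[0,0,0],"rotation":[0,0,0]},{"grip":5,"linear":[0,0,0],"rotation":[0,0,0]},{"grip":5,"linear":[0,0,-1],"rotation":[0,0,0]},{"grip":5,"linear":[0,0,-3],"rotation":[0,0,0]},{"grip":5,"linear":[0,0,-6.5],"rotation":[0,0,0]},{"grip":5,"linear":[0,0,-8],"rotation":[0,0,0]},{"grip":5,"linear":[0,0,-8],"rotation":[0,0,0]}]'
python3 - <<'E'
from h import *
go((.460,-.1045,.14),-18.4)
E
```

```text
time_s: 6.93
eef_pos: [0.513, 0.0419, 0.1617]
eef_rot: [0.004, 0.811, 0.584, 0.004]
wrist_force: [1.1, -0.2, -0.4]
opening: 0.584
 t 6.93 tcp [0.513  0.0419 0.1617] yang -18.48 q6 0.17 F [ 1.1 -0.2 -0.4] op 0.584
  linear [-15.57  -0.41   2.14] rot [ 0.67 -0.11 -0.08]
```

```bash
python3 -m handwheel '[{"grip":5,"linear":[-4,0,0],"rotation":[0,0,0]},{"grip":5,"linear":[-8,0,0.5],"rotation":[0,0,0]},{"grip":5,"linear":[-12,-0.2,1],"rotation":[0,0,0]},{"grip":5,"linear":[-15,-0.3,1],"rotation":[0,0,0]},{"grip":5,"linear":[-15.5,-0.3,1],"rotation":[0,0,0]},{"grip":5,"linear":[-15.5,-0.3,1],"rotation":[0,0,0]},{"grip":5,"linear":[-15.5,-0.3,1],"rotation":[0,0,0]},{"grip":5,"linear":[-15.5,-0.3,1],"rotation":[0,0,0]},{"grip":5,"linear":[-15.5,-0.3,1],"rotation":[0,0,0]}]'
python3 - <<'E'
from h import *
import pickle
go((.460,-.1045,.14),-18.4)
o,im=shot('wrist','w4');pickle.dump(o,open('w4.pkl','wb'))
E
```

```text
time_s: 7.68
eef_pos: [0.4582, -0.1026, 0.1464]
eef_rot: [0.001, 0.811, 0.585, 0.001]
wrist_force: [0.1, -0.3, -0.1]
opening: 0.59
 t 7.68 tcp [ 0.4582 -0.1026  0.1464] yang -18.39 q6 -0.15 F [ 0.1 -0.3 -0.1] op 0.59
  linear [-0.12  0.23  0.64] rot [ 0.18 -0.04  0.01]
```

View pics/w4.png

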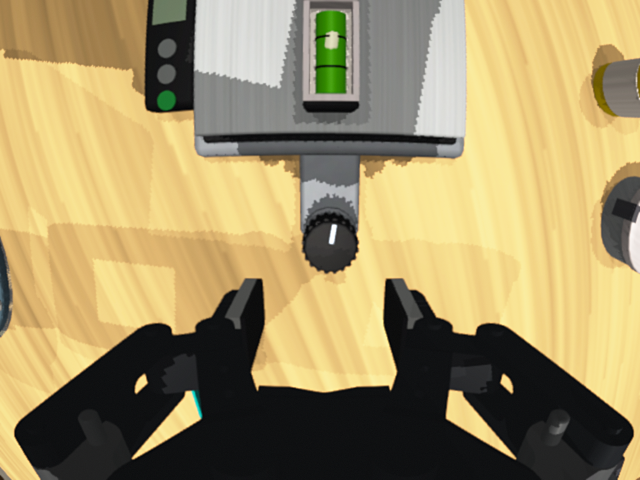

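Run:
```python
from h import *
import pickle;o=pickle.load(open('w4.pkl','rb'));im=cv2.imread('pics/w4.png')
cv2.imwrite('pics/w4c.png',np.hstack([cv2.resize(im[0:110,295:370],None,fx=5.2,fy=5.2,interpolation=0),cv2.resize(im[200:310,280:380],(390,572),interpolation=2)[:572]]))
K=plane('wrist',(331,243),.07,o);print(K)
for uv in [(305,108),(358,106),(322,98)]: print(plane('wrist',uv,.1015,o))
c=(plane('wrist',(305,108),.1015,o)+plane('wrist',(358,106),.1015,o))/2
u=np.array([-.3157,-.9489]);print('level centre', c[:2]-u*.075)
```

```text
[ 0.46216987 -0.10364926  0.07      ]
[ 0.47398367 -0.02389736  0.1015    ]
[ 0.4993785  -0.03111789  0.1015    ]
[ 0.48358893 -0.02178234  0.1015    ]
level centre [0.51035858 0.04365987]
```

View pics/w4c.png

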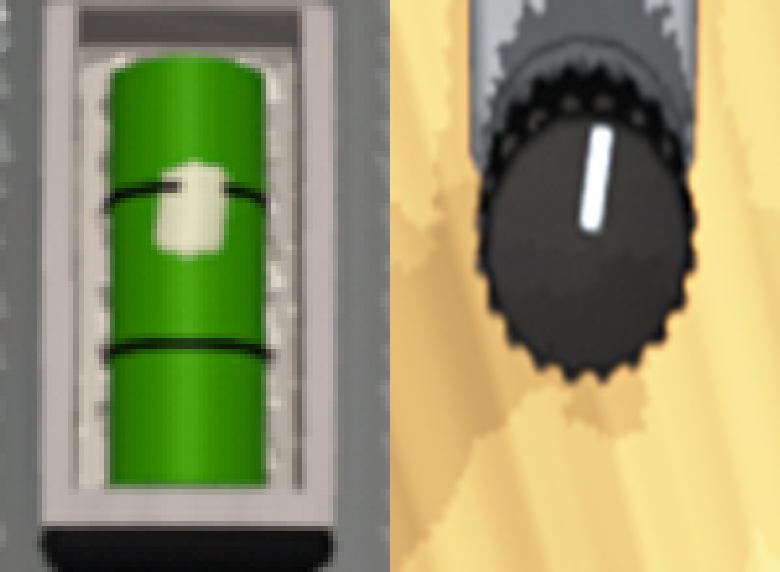

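The bubble is about 5.9 mm off towards the end away from the foot: its middle is at crop row 208, and the lines are at 185 and 345. That needs roughly 1.45 to 1.5 rad clockwise. I'll pre-rotate 42° back, grip the knob, then turn 84°.

```bash
python3 -m handwheel '[{"grip":5,"linear":[0,0,0],"rotation":[0,0,-7]},{"grip":5,"linear":[0,0,0],"rotation":[0,0,-14]},{"grip":5,"linear":[0,0,0],"rotation":[0,0,-21]},{"grip":5,"linear":[0,0,0],"rotation":[0,0,-28]},{"grip":5,"linear":[0,0,0],"rotation":[0,0,-35]},{"grip":5,"linear":[0,0,0],"rotation":[0,0,-42]},{"grip":5,"linear":[0,0,0],"rotation":[0,0,-42]},{"grip":5,"linear":[0,0,0],"rotation":[0,0,-42]}]'
python3 - <<'E'
from h import *
import pickle
go((.4617,-.1035,.05),23.6)
o,im=shot('wrist','w5');pickle.dump(o,open('w5.pkl','wb'))
E
```

```text
time_s: 8.4
eef_pos: [0.4581, -0.1031, 0.1464]
eef_rot: [0.001, 0.549, 0.836, 0.001]
wrist_force: [0.3, -0.4, -0.3]
opening: 0.587
 t 8.4 tcp [ 0.4581 -0.1031  0.1464] yang 23.37 q6 -0.88 F [ 0.3 -0.4 -0.3] op 0.587
  linear [-0.17  0.29  9.64] rot [ 0.15  0.1  -0.23]
```

View pics/w5.png

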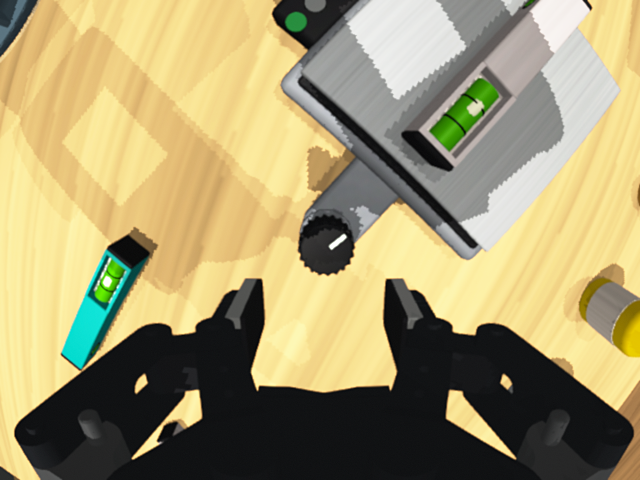

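Run:
```python
from h import *
import pickle;o=pickle.load(open('w5.pkl','rb'));im=cv2.imread('pics/w5.png')
print(plane('wrist',(327.5,245),.07,o))
cv2.imwrite('pics/w5c.png',cv2.resize(im[60:170,400:510],None,fx=5.4,fy=5.4,interpolation=0))
```

```text
[ 0.46034096 -0.10287676  0.07      ]
```

View pics/w5c.png

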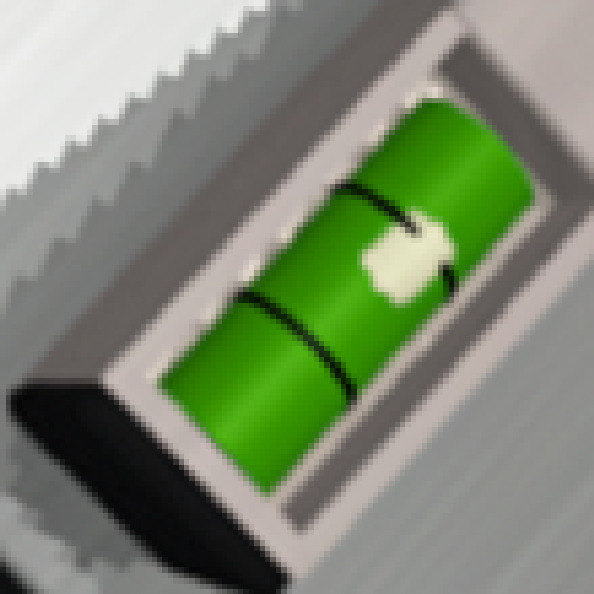

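Bubble steady at about 5.8 mm. Knob axis (0.461, -0.103). Descending and gripping.

```bash
python3 -m handwheel '[{"grip":5,"linear":[-0.1,0.25,3],"rotation":[0.1,0.1,0]},{"grip":5,"linear":[-0.1,0.25,6],"rotation":[0.1,0.1,0]},{"grip":5,"linear":[-0.1,0.25,8],"rotation":[0.1,0.1,0]},{"grip":5,"linear":[-0.1,0.25,9],"rotation":[0.1,0.1,0]},{"grip":5,"linear":[-0.1,0.25,9.6],"rotation":[0.1,0.1,0]},{"grip":5,"linear":[-0.1,0.25,9.6],"rotation":[0.1,0.1,0]},{"grip":2.8,"linear":[-0.1,0.25,9.6],"rotation":[0.1,0.1,0]},{"grip":2.8,"linear":[-0.1,0.25,9.6],"rotation":[0.1,0.1,0]},{"grip":2.8,"linear":[-0.1,0.25,9.6],"rotation":[0.1,0.1,0]},{"grip":2.8,"linear":[-0.1,0.25,9.6],"rotation":[0.1,0.1,0]}]'
python3 - <<'E'
from h import *
go((.4617,-.1035,.05),23.6)
E
```

```text
time_s: 9.28
eef_pos: [0.4608, -0.1045, 0.052]
eef_rot: [0.001, 0.548, 0.836, -0.0]
wrist_force: [-5.2, -1.6, 5.4]
opening: 0.373
 t 9.28 tcp [ 0.4608 -0.1045  0.052 ] yang 23.51 q6 -0.88 F [-5.2 -1.6  5.4] op 0.373
  linear [0.06 0.13 0.2 ] rot [-0.01  0.08 -0.09]
```

```bash
python3 -m handwheel '[{"grip":2.8,"linear":[0,-0.15,0],"rotation":[0,0,7]},{"grip":2.8,"linear":[0,-0.15,0],"rotation":[0,0,14]},{"grip":2.8,"linear":[0,-0.15,0],"rotation":[0,0,21]},{"grip":2.8,"linear":[0,-0.15,0],"rotation":[0,0,28]},{"grip":2.8,"linear":[0,-0.15,0],"rotation":[0,0,35]},{"grip":2.8,"linear":[0,-0.15,0],"rotation":[0,0,42]},{"grip":2.8,"linear":[0,-0.15,0],"rotation":[0,0,49]},{"grip":2.8,"linear":[0,-0.15,0],"rotation":[0,0,56]},{"grip":2.8,"linear":[0,-0.15,0],"rotation":[0,0,63]},{"grip":2.8,"linear":[0,-0.15,0],"rotation":[0,0,70]},{"grip":2.8,"linear":[0,-0.15,0],"rotation":[0,0,77]},{"grip":2.8,"linear":[0,-0.15,0],"rotation":[0,0,84]}]'
python3 - <<'E'
from h import *
go((.461,-.1045,.05),-60.4)
E
```

```text
time_s: 10.28
eef_pos: [0.4631, -0.1054, 0.0522]
eef_rot: [0.002, 0.968, 0.251, 0.004]
wrist_force: [10.9, -1.1, -10.8]
opening: 0.372
 t 10.28 tcp [ 0.4631 -0.1054  0.0522] yang -60.89 q6 0.59 F [ 10.9  -1.1 -10.8] op 0.372
  linear [-0.14 -0.18  0.21] rot [ 0.37 -0.39 -0.49]
```

```bash
python3 -m handwheel '[{"grip":5,"linear":[0,0,0],"rotation":[0,0,0]},{"grip":5,"linear":[0,0,0],"rotation":[0,0,0]},{"grip":5,"linear":[0,0,0],"rotation":[0,0,0]},{"grip":5,"linear":[0,0,-1.5],"rotation":[0,0,0]},{"grip":5,"linear":[0,0,-4],"rotation":[0,0,0]},{"grip":5,"linear":[0,0,-7],"rotation":[0,0,-7]},{"grip":5,"linear":[0,0,-9.5],"rotation":[0,0,-14]},{"grip":5,"linear":[0,0,-9.5],"rotation":[0,0,-21]},{"grip":5,"linear":[0,0,-9.5],"rotation":[0,0,-28]},{"grip":5,"linear":[0,0,-9.5],"rotation":[0,0,-35]},{"grip":5,"linear":[0,0,-9.5],"rotation":[0,0,-42]},{"grip":5,"linear":[0,0,-9.5],"rotation":[0,0,-42]}]'
python3 - <<'E'
from h import *
import pickle
go((.461,-.1045,.05),-18.4)
o,im=shot('wrist','w6');pickle.dump(o,open('w6.pkl','wb'))
v=proj('wrist',(.4962,.0,.1015),o);print(v)
cv2.imwrite('pics/w6c.png',np.hstack([cv2.resize(im[0:110,295:370],None,fx=5.2,fy=5.2,interpolation=0),cv2.resize(im[200:310,280:380],(390,572),interpolation=2)[:572]]))
E
```

```text
time_s: 11.28
eef_pos: [0.4595, -0.1044, 0.1461]
eef_rot: [0.001, 0.81, 0.586, 0.001]
wrist_force: [0.4, -0.1, 0.5]
opening: 0.583
 t 11.28 tcp [ 0.4595 -0.1044  0.1461] yang -18.18 q6 -0.16 F [ 0.4 -0.1  0.5] op 0.583
  linear [0.04 0.13 9.61] rot [ 0.09 -0.02  0.22]
[329.63375884  47.8444169 ]
```

View pics/w6c.png

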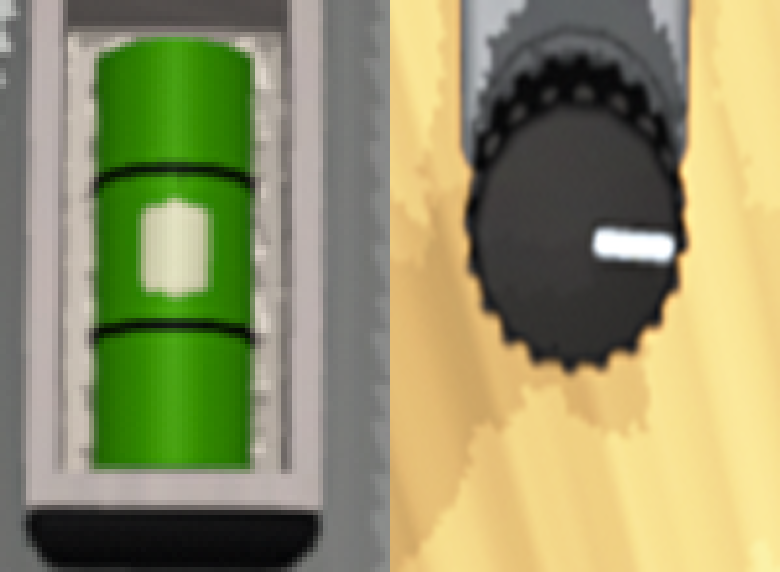

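View pics/w6.png

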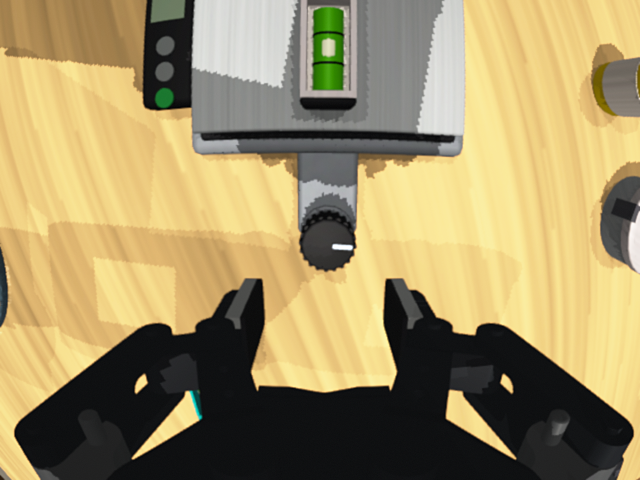

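The bubble is between its lines: crop rows 200–296 against lines at 168 and 326, so centred within about 0.2 mm. The knob mark has turned about 85°. Next I'll go over the level's middle with the fingers shut and the camera on the vial side.

```bash
python3 -m handwheel '[{"grip":0,"linear":[2,0,-0.5],"rotation":[0,0,-7]},{"grip":0,"linear":[4,0,-0.5],"rotation":[0,0,-14]},{"grip":0,"linear":[7,0,-0.5],"rotation":[0,0,-21]},{"grip":0,"linear":[10,0.1,-0.5],"rotation":[0,0,-28]},{"grip":0,"linear":[12,0.2,-0.5],"rotation":[0,0,-35]},{"grip":0,"linear":[14,0.2,-0.5],"rotation":[0,0,-42]},{"grip":0,"linear":[15,0.2,-0.5],"rotation":[0,0,-49]},{"grip":0,"linear":[15.6,0.2,-0.5],"rotation":[0,0,-56]},{"grip":0,"linear":[15.6,0.2,-0.5],"rotation":[0,0,-63]},{"grip":0,"linear":[15.6,0.2,-0.5],"rotation":[0,0,-70]},{"grip":0,"linear":[15.6,0.2,-0.5],"rotation":[0,0,-77]},{"grip":0,"linear":[15.6,0.2,-0.5],"rotation":[0,0,-84]}]'
python3 -m handwheel '[{"grip":0,"linear":[0,0,0],"rotation":[0,0,-7]},{"grip":0,"linear":[0,0,0],"rotation":[0,0,-14]},{"grip":0,"linear":[0,0,0],"rotation":[0,0,-21]},{"grip":0,"linear":[0,0,0],"rotation":[0,0,-28]},{"grip":0,"linear":[0,0,0],"rotation":[0,0,-35]},{"grip":0,"linear":[0,0,0],"rotation":[0,0,-42]},{"grip":0,"linear":[0,0,0],"rotation":[0,0,-49]},{"grip":0,"linear":[0,0,0],"rotation":[0,0,-56]},{"grip":0,"linear":[0,0,0],"rotation":[0,0,-63]},{"grip":0,"linear":[0,0,0],"rotation":[0,0,-70]},{"grip":0,"linear":[0,0,0],"rotation":[0,0,-77]},{"grip":0,"linear":[0,0,0],"rotation":[0,0,-84]}]'
python3 -c "
from h import *
go((.5104,.043,.15),161.6)"
```

```text
time_s: 12.33
eef_pos: [0.5108, 0.043, 0.1506]
eef_rot: [0.0, 0.211, 0.978, 0.0]
wrist_force: [-0.7, -0.8, 0.5]
opening: -0.0
time_s: 13.33
eef_pos: [0.5107, 0.0429, 0.1507]
eef_rot: [0.0, -0.497, 0.868, -0.0]
wrist_force: [0.1, 0.1, -0.4]
opening: -0.002
 t 13.33 tcp [0.5107 0.0429 0.1507] yang 149.63 q6 -2.76 F [ 0.1  0.1 -0.4] op -0.002
  linear [0.01 0.03 0.07] rot [ -0.04   0.03 -11.97]
```

```bash
python3 -m handwheel '[{"grip":0,"linear":[0,0,0],"rotation":[0,0,-6]},{"grip":0,"linear":[0,0,0],"rotation":[0,0,-11.9]},{"grip":0,"linear":[0,0,0],"rotation":[0,0,-11.9]},{"grip":0,"linear":[0,0,0],"rotation":[0,0,-11.9]}]'
python3 - <<'E'
from h import *
import pickle
go((.5104,.043,.15),161.6)
o,im=shot('wrist','w7');pickle.dump(o,open('w7.pkl','wb'))
E
```

```text
time_s: 13.67
eef_pos: [0.5108, 0.0429, 0.1506]
eef_rot: [0.0, -0.581, 0.814, -0.0]
wrist_force: [-0.4, -0.2, -1.1]
opening: 0.002
 t 13.67 tcp [0.5108 0.0429 0.1506] yang 161.1 q6 -2.96 F [-0.4 -0.2 -1.1] op 0.002
  linear [0.   0.04 0.06] rot [-0.04  0.03 -0.5 ]
```

View pics/w7.png

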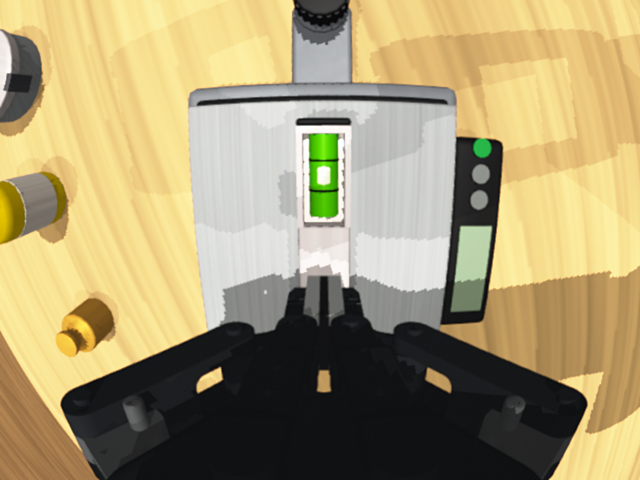

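Run:
```python
from h import *
import pickle;o=pickle.load(open('w7.pkl','rb'));im=cv2.imread('pics/w7.png')
cv2.imwrite('pics/w7c.png',cv2.resize(im[110:230,280:370],None,fx=5,fy=5,interpolation=0))
h=cv2.cvtColor(im,cv2.COLOR_BGR2HSV)[120:230,290:360]
m=cv2.inRange(h,(45,150,50),(75,255,255));m=cv2.morphologyEx(m,cv2.MORPH_CLOSE,np.ones((25,25)))
ys,xs=np.nonzero(m);v=np.array([(xs.min()+xs.max())/2+290,(ys.min()+ys.max())/2+120]);print(v,xs.min()+290,xs.max()+290,ys.min()+120,ys.max()+120)
u=np.array([-.3157,-.9489])
V=plane('wrist',v,.102,o);print('vial',V,'middle',V[:2]-.045*u)
e=plane('wrist',(323.5,119),.102,o);print('end->middle',e[:2]-.075*u)
T=tri(ray('wrist',v,o),ray('wrist',(329.,(38+468)/2/5.2),pickle.load(open('w6.pkl','rb'))));print(T)
# pan edge in view: corners
for p in [(192,100),(450,100)]: print('pan corner',plane('wrist',p,.066,o))
```

```text
[323. 175.] 309 337 134 216
vial [4.95684841e-01 4.06317858e-04 1.02000000e-01] middle [0.50989134 0.04310682]
end->middle [0.50976121 0.04429613]
(array([0.49681571, 0.00064736, 0.0960178 ]), [np.float64(0.0009794264473636544), np.float64(0.0009794264473637147)])
pan corner [ 0.55875904 -0.0692211   0.066     ]
pan corner [ 0.40615405 -0.01672007  0.066     ]
```

View pics/w7c.png

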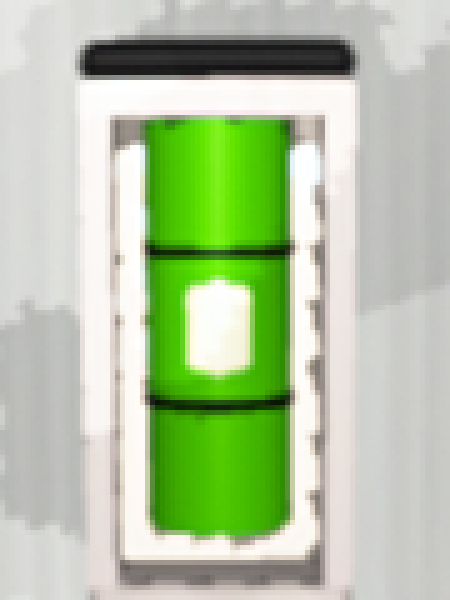

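From this other side the bubble is also centred: rows 278–378 against lines at 252 and 404. The level's middle is at (0.510, 0.0435), about 1 mm from the TCP. Now lowering to just above the level's top.

```bash
python3 -m handwheel '[{"grip":0,"linear":[0,0.05,2],"rotation":[0,0,-0.5]},{"grip":0,"linear":[0,0.05,3.5],"rotation":[0,0,-0.5]},{"grip":0,"linear":[0,0.05,4.3],"rotation":[0,0,-0.5]},{"grip":0,"linear":[0,0.05,4.5],"rotation":[0,0,-0.5]},{"grip":0,"linear":[0,0.05,4.6],"rotation":[0,0,-0.5]},{"grip":0,"linear":[0,0.05,4.6],"rotation":[0,0,-0.5]},{"grip":0,"linear":[0,0.05,4.6],"rotation":[0,0,-0.5]}]'
python3 -m handwheel '[{"grip":0,"linear":[0,0,0.05],"rotation":[0,0,0]},{"grip":0,"linear":[0,0,0.1],"rotation":[0,0,0]},{"grip":0,"linear":[0,0,0.15],"rotation":[0,0,0]},{"grip":0,"linear":[0,0,0.2],"rotation":[0,0,0]},{"grip":0,"linear":[0,0,0.2],"rotation":[0,0,0]},{"grip":0,"linear":[0,0,0.2],"rotation":[0,0,0]}]'
```

```text
time_s: 14.3
eef_pos: [0.511, 0.043, 0.1054]
eef_rot: [0.001, -0.587, 0.81, -0.001]
wrist_force: [0.6, -0.5, 1.4]
opening: 0.003
time_s: 14.8
eef_pos: [0.5103, 0.0431, 0.1025]
eef_rot: [0.0, -0.587, 0.809, -0.0]
wrist_force: [0.1, -0.2, 0.1]
opening: 0.004
```

```bash
python3 -m handwheel '[{"grip":0,"linear":[0,0,0.05],"rotation":[0,0,0]},{"grip":0,"linear":[0,0,0.1],"rotation":[0,0,0]},{"grip":0,"linear":[0,0,0.15],"rotation":[0,0,0]},{"grip":0,"linear":[0,0,0.2],"rotation":[0,0,0]},{"grip":0,"linear":[0,0,0.2],"rotation":[0,0,0]},{"grip":0,"linear":[0,0,0.2],"rotation":[0,0,0]}]'
python3 -m handwheel '[{"grip":0,"linear":[0,0,0.05],"rotation":[0,0,0]},{"grip":0,"linear":[0,0,0.1],"rotation":[0,0,0]},{"grip":0,"linear":[0,0,0.1],"rotation":[0,0,0]},{"grip":0,"linear":[0,0,0.1],"rotation":[0,0,0]}]'
```

```text
time_s: 15.3
eef_pos: [0.5105, 0.0431, 0.1007]
eef_rot: [0.0, -0.587, 0.809, -0.0]
wrist_force: [-0.6, -0.1, 3.0]
opening: 0.001
time_s: 15.63
eef_pos: [0.5104, 0.0431, 0.0997]
eef_rot: [0.0, -0.587, 0.809, -0.0]
wrist_force: [-0.9, -0.0, 4.3]
opening: -0.001
```

```bash
python3 -m handwheel '[{"grip":0,"linear":[0,0,0.05],"rotation":[0,0,0]},{"grip":0,"linear":[0,0,0.1],"rotation":[0,0,0]},{"grip":0,"linear":[0,0,0.15],"rotation":[0,0,0]},{"grip":0,"linear":[0,0,0.18],"rotation":[0,0,0]},{"grip":0,"linear":[0,0,0.18],"rotation":[0,0,0]},{"grip":0,"linear":[0,0,0.18],"rotation":[0,0,0]},{"grip":0,"linear":[0,0,0.18],"rotation":[0,0,0]},{"grip":0,"linear":[0,0,0.18],"rotation":[0,0,0]},{"grip":0,"linear":[0,0,0.18],"rotation":[0,0,0]},{"grip":0,"linear":[0,0,0.18],"rotation":[0,0,0]},{"grip":0,"linear":[0,0,0.18],"rotation":[0,0,0]},{"grip":0,"linear":[0,0,0.18],"rotation":[0,0,0]}]'
python3 - <<'E'
from h import *
o,im=shot('wrist','w8');_,s=shot('side','s8')
o2=status.get_obs();print(o2['wrist_force'],o2['eef_pos'])
A=cv2.resize(im[80:230,265:385],(480,600),interpolation=0);B=cv2.resize(s[170:320,260:420],(320,300),interpolation=2)
c=np.zeros((600,800,3),np.uint8);c[:,:480]=A;c[:300,480:]=B;cv2.imwrite('pics/c8.png',c)
E
```

```text
time_s: 16.63
eef_pos: [0.5105, 0.0431, 0.098]
eef_rot: [0.0, -0.587, 0.809, -0.0]
wrist_force: [-2.4, 0.9, 6.7]
opening: 0.0
[-2.41087386 -0.26727705  6.83077312] [0.51047763 0.04309874 0.09804387]
```

View pics/c8.png

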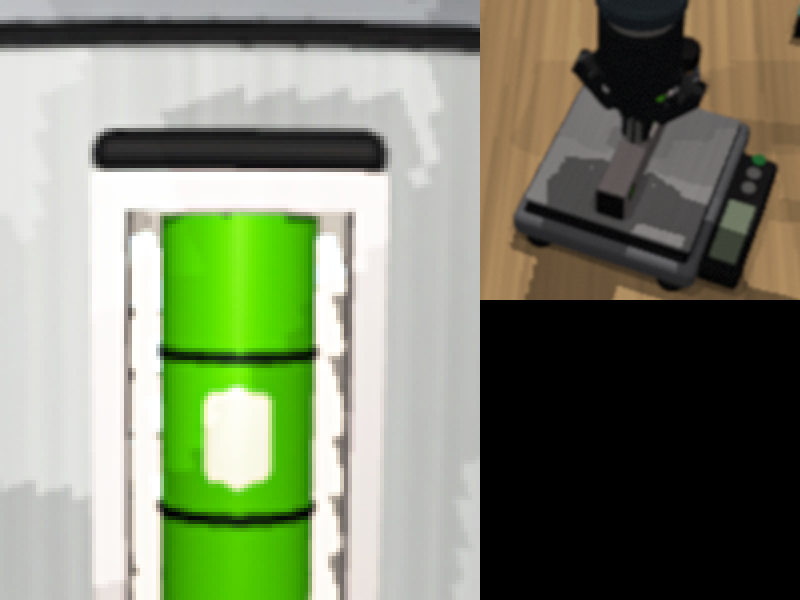

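View pics/w8.png

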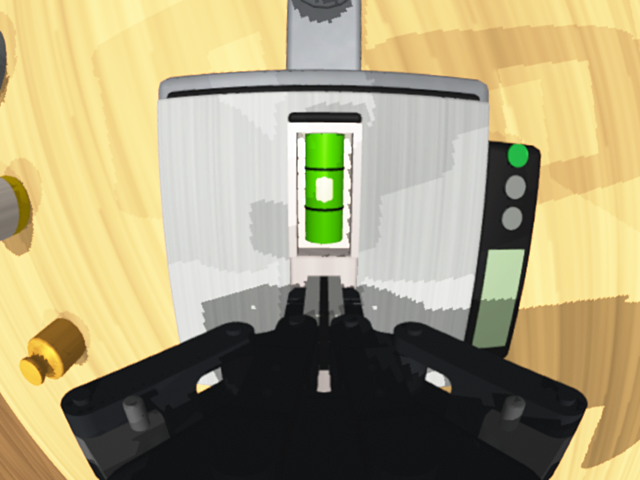

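```bash
python3 -m handwheel '[{"grip":0,"linear":[0,0.03,0],"rotation":[0,0,0]},{"grip":0,"linear":[0.02,0.06,0],"rotation":[0,0,0]},{"grip":0,"linear":[0.02,0.06,0],"rotation":[0,0,0]},{"grip":0,"linear":[0.02,0.06,0],"rotation":[0,0,0]},{"grip":0,"linear":[0.02,0.06,0],"rotation":[0,0,0]},{"grip":0,"linear":[0.02,0.06,0],"rotation":[0,0,0]},{"grip":0,"linear":[0.02,0.06,0],"rotation":[0,0,0]},{"grip":0,"linear":[0.02,0.06,0],"rotation":[0,0,0]},{"grip":0,"linear":[0.02,0.06,0],"rotation":[0,0,0]},{"grip":0,"linear":[0.02,0.06,0],"rotation":[0,0,0]},{"grip":0,"linear":[0.02,0.06,0],"rotation":[0,0,0]},{"grip":0,"linear":[0.02,0.06,0],"rotation":[0,0,0]}]'
python3 - <<'E'
from h import *
o,im=shot('wrist','w9')
A=cv2.resize(im[80:260,245:395],(500,600),interpolation=0);cv2.imwrite('pics/c9.png',A)
E
```

```text
time_s: 17.73
eef_pos: [0.5105, 0.0431, 0.0983]
eef_rot: [0.001, -0.587, 0.809, -0.001]
wrist_force: [-0.9, 0.8, 7.2]
opening: 0.0
```

View pics/c9.png

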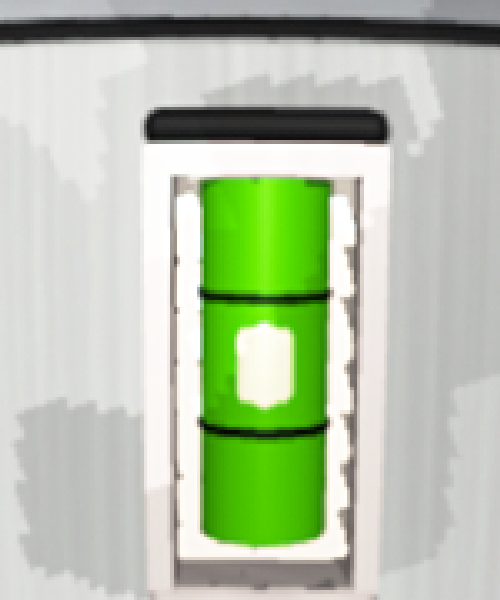

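Still centred: bubble rows 322–409 against lines at 296 and 431, about 0.2 mm off. The press is steady at about 7 N with the pan down about 4 mm. Handing in.

```bash
python3 -c "
from bench import ctrl,status
o=status.get_obs();print(o['time_s'],o['wrist_force'],o['eef_pos']);print(ctrl.hand_in())"
```

```text
17.7833 [-0.13540787  0.99078025  5.99751015] [0.51044506 0.04305416 0.09826183]
the job is handed in; nothing more can be done
None
```

I laid the large grey level on the middle of the pan, in line with the foot and with its vial towards it, and let go. I then turned the knob about 84° clockwise, which took the bubble from about 5.8 mm off to centred. The job was handed in at 17.8 s with the shut fingers still pressing on the level's bare middle.

**Last checks:**
- **Bubble:** it was within about 0.2 mm of midway, both before and during the press.
- **Press:** the force was about 6 to 7 N straight down, with under 1 N sideways after I eased off 2.4 N. The pan had given about 4 mm.
- **Position:** the fingers were about 1 mm from the level's middle.
- **Other things:** nothing else was touched on purpose, but I took no final picture of the whole bench.

**Measurements that disagreed:** camera estimates of the pan centre and knob position differed by about 3 mm (one oblique knob reading by about 10 mm). Some heights found from two views were 4 to 15 mm off the stated ones, so I used the stated heights there. The knob turned and the level sat as intended. The knob turn was a little under the stated 1.5 rad minimum, at about 1.47 rad, yet the bubble was centred.

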